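# Load the ultrasonic cleaner's ratchet-lift basket

### The job

Put the brass nozzle in the ultrasonic cleaner: lift the basket by its blue T-handle, past the clicking pawl, right up to its top tooth (just short of the top stop), so that it hangs there by itself, clear above the dry tank; then set the nozzle down gently in it. Then press the red release lever down to its stop, only as firmly as that takes and never forcing it, hold it there while the basket sinks right to the bottom, and let the lever spring back. Do not haul or shove hard on the lift, and leave the other things on the bench where they are.

Things in the scene. Friction and masses are not known exactly. Their poses are not given: they have to be found in the camera images.
- cleaner: ultrasonic cleaner with its basket lift, one fixed unit. Origin on the bench under the lift's rail; +y points from the rail to the tank, -y to the release lever, -x front, z up. White box at x -108..108, y 75..255 mm, 126 mm high, dry open tank 160 x 140 mm centred at y 165, 85 deep. Aluminium guide channel at the origin, 50 x 35 mm, 165 high.
- rail: the moving steel rail with T-handle, arm and basket, 0.5-0.75 kg; axes and origin as the cleaner's, so its z is its lift: 0 right down, 97.5 mm at the top stop. The pawl stops it sinking at 10, 22, 34 ... 82, 94 mm (the top tooth is 3.5 mm below the stop); let go between teeth it sinks to the lower one. Starts at 0 to 34. Oil damped: 12 N to raise at 30 mm/s, 17 at 70; sinks at 55-85 mm/s.
- handle (a point): middle of the blue T-handle at the top of the rail: round bar 15 mm thick, 100 mm long, along the cleaner's x; 235 mm above the bench with the rail down, rises with the rail. The arm to the basket runs 50 mm below it on the +y side. More than 40 N on the lift's stops or pawl strains it.
- basket_floor (a point): middle of the inner floor of the steel wire basket; axes as the cleaner's. Inside 130 mm (x) by 112 mm (y), walls 44 mm above the floor, open top; a hanger plate 50 mm wide rises 130 mm from the middle of its -y wall. This floor is 56 mm above the bench with the rail down, 150 mm on the top tooth; the tank's rim is at 126 mm.
- lever: red sprung pawl and its release lever; origin at its pivot, 16 mm from the rail's axis towards -y, 99 mm up; axes as the cleaner's at rest, turns about x as the pad goes down. Rubber stop after 10 mm at the pad; the pawl opens only in the last 0.8 mm or so. 1.5 N to start, up to 5 N under the basket's load, then 10 N more per mm on the stop; over 15 N damages it. Springs back when let go.
- pad (a point): middle of the flat top of the lever's red pad (36 mm in x, 32 mm in y), 98 mm from the rail's axis on the cleaner's -y side, 106 mm above the bench at rest; the lever's pivot is 82 mm nearer the rail. To be pressed from above, e.g. with shut fingertips.
- nozzle: brass nozzle standing upright on the tray: foot 36 mm across and 16 mm high, round shank 24 mm across up to 56 mm, narrow tip up to 74 mm; about 0.13 kg. Origin: centre of its underside, z along its axis. It may stand or lie in the basket.
- tray: white plastic parts tray, fixed to the bench, 190 x 120 mm, floor 3 mm and rim 10 mm above the bench, origin under its centre; the three fittings stand in a row along its x, 58 mm apart, in any order.
- barb: grey plastic hose barb standing on the tray, 34 mm across, 46 mm high, origin under its centre; leave alone.
- union: steel pipe union standing on the tray, 32 mm across, 40 mm high, origin under its centre; leave alone.
- beaker: glass beaker, 68 mm across, 95 mm high, origin under its centre; leave alone.
- wash_bottle: white bottle with red cap, 66 mm across, 170 mm high, origin under its centre; leave alone.
- spanner: spanner lying on the bench, handle to its -x; leave alone.
- gauge: loose pressure gauge lying face up, 62 mm across, 34 mm high, origin under its centre; leave alone.
Mind the look-alikes: they are no part of the job. Of the things that look like the nozzle, take the one that is farthest to the robot's right at the start.

How it is judged:
By the outcome, as a careful person would: the job done as asked, in the order asked, and still so for the second after the job is handed in, with the robot touching nothing.
It also fails if it takes over 70 s, if anything falls off the work surface, if the arm or the gripper's body presses on something with over 40 N, if the wrist force passes 120 N, or if a joint passes its speed limit or range.

### The arm

A 7-joint arm with a two-finger parallel gripper is mounted at the origin on the work surface. World frame = base frame: x ahead of the robot, y to its left, z up, the work surface at z = 0. Lengths are in m, angles in rad, forces in N, time in s.
With the tool pointing down it reaches from about 0.4 to 0.875 m from the base axis. Payload 4.4 kg.
Tool frame: the origin (TCP) lies on the mounting face of the last link; the fingertips stand 173 mm ahead of it and the grasp point (between the pads) lies 155 mm ahead of it (robot.tcp_to_grasp is the distance from the TCP to the grasp point, in m); x points along the fingers, y is the direction in which the jaws open and shut, and the axes are right-handed (so a half turn about x gives the same grasp; the last joint's range is limited). The gripper opens to 85 mm and grips with 20 to 120 N. Pads are 22 mm wide; open, the fingers measure 114 mm over their backs; the gripper's body (76 mm by 85 mm) begins 54 mm behind the grasp point. The pads swing forward as they close: fully open they stand 13 mm farther back than shut.
Start: joints at [1.186, 0.628, 0.038, 1.517, -0.027, 0.996, -0.02], TCP at [0.204, -0.617, 0.405] pointing down, gripper open.
Joint ranges: [-3.06, 3.06], [-0.37, 2.12], [-1.25, 1.32], [0.18, 2.47], [-1.1, 4.24], [0.23, 1.98], [-2.94, 2.94]. Speed limits (rad/s): [2.57, 2.57, 3.14, 3.14, 3.14, 3.14, 3.14].

### API

Orientations are given as [roll, pitch, yaw] about the fixed x, y, z axes, in that order (R = Rz(yaw) Ry(pitch) Rx(roll)).
In Python, from plant import robot gives the robot as it stands. The module is installed in compiled form; this text tells all that it offers.
- The arm moves only by the tool drive_tool, never from a script. Its argument "motion" is a list of rows, each a list of 5 numbers: the closure in counts, from 0 (fully open) to 255 (shut), then the shift along the tool's x, y, z in units of 30 mm (1.0 is 30 mm), then the turn about the tool's x in units of 5 degrees (1.0 is 5 degrees). In form: [[claw, tx, ty, tz, yaw], ...]. A call has 1 to 20 rows; each row is the pose to reach, as a shift and turn from the pose commanded when the call began, along the tool's axes at that moment; what a row does not reach only later rows make up. A row lasts 1/12 s, in which the tool goes at most 41.7 mm and 7.16 degrees, less where a joint would pass 70% of its speed; a pose out of reach is approached as far as the arm can. A call with a gripper value outside its range is refused whole. The fingers move at their own pace and stop on an object; "newtons" is the grip in N (left out, the last holds). Time passes only in rows, so rows that repeat a pose let the fingers close. It gives the time, the measured TCP pose, the force and the opening at its end, in the units of the state.
- robot.get_obs(): the state, without advancing time (a new reading comes with each control period).
- robot.snapshot(name): name is "side" or "top"; returns (picture, depth): 384x512x3 uint8, blue, green, red; 384x512 float32, m along the optical axis (not along the pixel's ray), 0 where there is no reading.
- robot.camera_model(name): a dict with "fx", "fy", "cx", "cy" (pixels), "origin" and "attitude" of the camera in the world. Camera axes: x right, y down, z forward; pixel columns grow to the right and rows downward; lengths in m; the calibration is good to about 2 mm. A picture is of the moment at which its call begins. camera_model takes no time and is no camera call.
- robot.sign_off(): hands the job in, once; it reports no verdict.
Trained networks look in the newest picture that a camera, given by its name, has taken for a name from the list of things; names that differ only in an ending like _2 or _b are one class to them, and where a whole thing is asked for, a point or a joint stands for the part that bears it (a point fixed in the world has none). Each returns a list of dicts, best first, with "confidence" (0 to 1); they miss things now and then, are a little off and sometimes report something else, mostly with a low value. They report only what shows in the picture. A call takes as long as a camera call. They do not tell look-alikes from the thing itself.
- robot.search_frame(camera, query): "at" ([column, row] in pixels, amid what is visible of it).
- robot.masks_of(camera, query): "pixels" (384x512 bool, what is visible of it) and "at" ([column, row] in pixels, amid what is visible of it).
The state is a dict: "time": time; "joint_pos": joint angles; "joint_vel": joint speeds; "tau": joint torques, N m; "position": TCP position; "orientation": TCP orientation; "wrist_force": force on the tool from outside, world axes, zero at the start; "torque": the same for the moment, N m; "opening": opening from 0.0 (shut) to 1.0 (fully open).
Only numpy, scipy, OpenCV 4.12 (cv2) and the standard library are available. Lean on these libraries where they do the work, as an engineer would, in place of code of your own. Each camera call takes 0.05 s, during which the arm holds its last target. There are 200 camera calls.

## Working session

There is one attempt and no reset: what is moved stays moved. The work goes in short steps, Python scripts to look and compute and a tool call to move; the robot and the scene stay as the last step left them, time stands still between calls to the robot, and variables do not carry over. Pictures are saved under pics/ and viewed, about 8 in all and at most 12, crops included, and the job is handed in when it is done.

Besides the shell and the picture viewer there is one more tool, called after ">>>" by a JSON object that holds its "method" and its "body". drive_tool: Moves the arm, as the interface text tells. Its arguments: {"type":"object","properties":{"motion":{"type":"array","items":{"type":"array","items":{"type":"number"}}},"newtons":{"type":"number"}},"required":["motion"]}

```bash
mkdir -p pics; cat > h.py <<'E'
import numpy as np, cv2
from scipy.spatial.transform import Rotation as R
from plant import robot
def cam(n):
    m=robot.camera_model(n); a=np.array(m["attitude"])
    Rm=a if a.shape==(3,3) else R.from_euler('xyz',a).as_matrix()
    return m,Rm,np.array(m["origin"])
def world(n,depth):
    m,Rm,o=cam(n); v,u=np.mgrid[0:384,0:512]
    p=np.stack([(u-m["cx"])/m["fx"]*depth,(v-m["cy"])/m["fy"]*depth,depth],-1)
    w=p@Rm.T+o; w[depth<=0]=np.nan; return w
def proj(n,p):
    m,Rm,o=cam(n); c=(np.array(p)-o)@Rm
    return c[...,0]/c[...,2]*m["fx"]+m["cx"],c[...,1]/c[...,2]*m["fy"]+m["cy"]
def tool(dw):  # world shift -> tool units
    Rt=R.from_euler('xyz',robot.get_obs()["orientation"]).as_matrix()
    return (Rt.T@np.array(dw))/0.03
E
python3 - <<'E'
from h import *
o=robot.get_obs(); print(o)
for n in("side","top"):
    print(n,robot.camera_model(n))
    p,d=robot.snapshot(n); cv2.imwrite(f"pics/{n}0.png",p); np.save(n+"0.npy",d)
    w=world(n,d)
    for q in ["handle","pad","lever","nozzle","barb","union","tray","basket_floor","beaker","wash_bottle","gauge","spanner","cleaner"]:
        for r in robot.masks_of(n,q)[:4]:
            m=r["pixels"]; pts=w[m]
            print(n,q,round(r["confidence"],2),np.round(r["at"]),m.sum(),np.round(np.nanmedian(pts,0),3),np.round(np.nanpercentile(pts,[2,98],axis=0),3).tolist())
print(robot.get_obs()["time"])
E
```

```text
{'time': 0.0, 'joint_pos': array([ 1.18618337,  0.62934818,  0.03844179,  1.51836156, -0.02702185,
        0.99631576, -0.0200049 ]), 'joint_vel': array([ 9.93528756e-05, -5.48228062e-04, -1.80173753e-04,  1.36961616e-03,
       -7.46733596e-04, -2.23466451e-03, -6.64828231e-04]), 'tau': array([-5.98498609e-04, -5.63402867e+01,  1.22552276e+00, -1.93444026e+01,
        1.08444181e-02,  1.07007462e-02,  1.01017989e-06]), 'position': array([ 0.2036777 , -0.61695257,  0.40378951]), 'orientation': array([-1.56713667,  1.56888127,  1.89325242]), 'wrist_force': array([0.09553087, 0.42991007, 0.73240957]), 'torque': array([-0.03969365, -0.00496364,  0.00047029]), 'opening': 0.9997550400390022}
side {'fx': 368.9619127339998, 'fy': 368.9619127339998, 'cx': 258.4300215707977, 'cy': 191.37630557303817, 'origin': array([0.1457638 , 0.86284649, 0.89134663]), 'attitude': array([-2.2486072 ,  0.01624262, -2.75731203])}
side pad 0.48 [251. 164.] 35 [ 0.606 -0.191  0.105] [[0.596, -0.209, 0.101], [0.618, -0.172, 0.109]]
side nozzle 0.76 [198. 329.] 193 [0.489 0.462 0.041] [[0.472, 0.445, 0.002], [0.5
[... 2598 characters left out ...]
656 [0.423 0.328 0.004] [[0.334, 0.265, -0.003], [0.521, 0.39, 0.014]]
top basket_floor 0.97 [263. 158.] 828 [ 0.604 -0.002  0.181] [[0.537, -0.109, 0.038], [0.682, 0.12, 0.255]]
top beaker 0.92 [381. 184.] 398 [ 0.535 -0.43   0.056] [[0.5, -0.449, 0.001], [0.561, -0.388, 0.099]]
top wash_bottle 0.92 [394. 149.] 490 [ 0.65  -0.446  0.112] [[0.629, -0.484, 0.009], [0.685, -0.426, 0.173]]
top gauge 0.75 [371. 236.] 291 [ 0.359 -0.388  0.032] [[0.335, -0.431, 0.01], [0.387, -0.358, 0.04]]
top spanner 0.52 [309. 240.] 303 [ 0.363 -0.18   0.007] [[0.292, -0.206, -0.002], [0.456, -0.159, 0.014]]
top cleaner 0.57 [249. 164.] 4853 [0.602 0.034 0.109] [[0.495, -0.18, 0.008], [0.707, 0.146, 0.25]]
1.4
```

```bash
python3 - <<'E'
import cv2,numpy as np
t=cv2.imread("pics/top0.png"); cv2.imwrite("pics/v1.png",cv2.resize(t,(784,588),interpolation=cv2.INTER_CUBIC))
s=cv2.imread("pics/side0.png")[120:384,130:350]; cv2.imwrite("pics/v2.png",cv2.resize(s,None,fx=2.25,fy=2.25,interpolation=cv2.INTER_CUBIC))
E
```

```text
(no output)
```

View pics/v1.png

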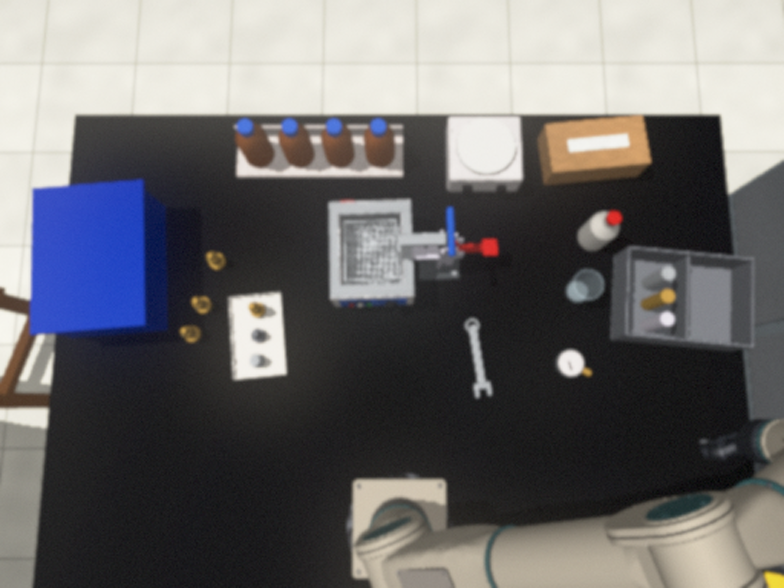

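View pics/v2.png

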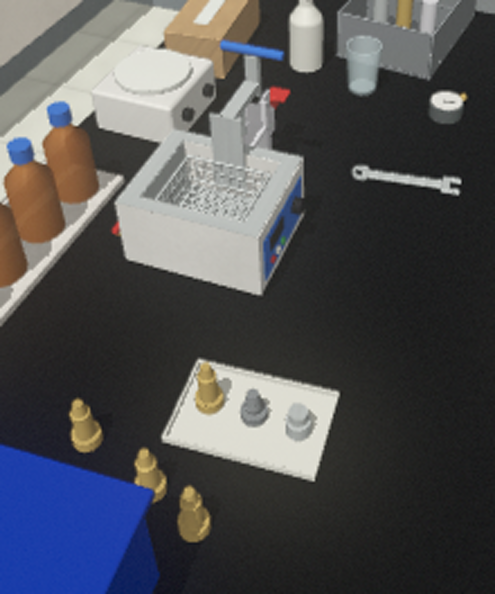

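```bash
python3 - <<'E'
from h import *
s=cv2.imread("pics/side0.png"); t=cv2.imread("pics/top0.png")
r=lambda a:cv2.resize(a,(390,290),interpolation=cv2.INTER_CUBIC)
im=np.vstack([np.hstack([r(s[270:360,160:280]),r(s[95:185,270:390])]),np.hstack([r(t[155:237,115:225]),r(t[155:237,390:500])])])
cv2.imwrite("pics/v3.png",im)
for n in("side","top"):
    w=world(n,np.load(n+"0.npy"))
    # bin gold thing
    if n=="top":
        for (u,v) in [(436,193),(434,194),(430,196),(436,178),(436,208)]: print(u,v,np.round(w[v,u],3))
    # handle: blue
    im=s if n=="side" else t
    b,g,rr=[im[...,i].astype(int) for i in range(3)]
    blue=(b>120)&(rr<90)&(w[...,2]>.2)&(np.abs(w[...,0]-.6)<.2)&(w[...,1]>-.3)&(w[...,1]<.1)
    P=w[blue];print(n,"blue",len(P),np.round(np.median(P,0),4),np.round(np.percentile(P,[1,99],axis=0),3).tolist())
    c=P-P.mean(0); print("dir",np.linalg.svd(c,full_matrices=False)[2][0])
    red=(rr>120)&(b<90)&(g<90)&(w[...,2]>.09)&(w[...,2]<.13)&(w[...,1]<-.15)&(w[...,1]>-.3)
    P=w[red];print(n,"red",len(P),np.round(np.median(P,0),4),np.round(np.percentile(P,[2,98],axis=0),3).tolist())
    # cleaner box top rim
    rim=(np.abs(w[...,2]-.126)<.006)&(np.abs(w[...,0]-.6)<.2)&(w[...,1]>-.11)&(w[...,1]<.25)
    P=w[rim];print(n,"rim",len(P),np.round(P.mean(0),4),cv2.minAreaRect(P[:,:2].astype(np.float32)))
    tray=(np.abs(w[...,0]-.43)<.05)
    for nm,c0,h in [("nozzle",(.48,.325),.076)]:
        m=(np.hypot(w[...,0]-c0[0],w[...,1]-c0[1])<.035)
        for a,bz in((.008,.02),(.024,.055),(.062,.09)):
            P=w[m&(w[...,2]>a)&(w[...,2]<bz)]
            print(n,nm,a,len(P),np.round(np.median(P,0),4),np.round([P.min(0),P.max(0)],3).tolist())
E
```

```text
side blue 114 [ 0.6069 -0.0975  0.2491] [[0.558, -0.105, 0.24], [0.655, -0.092, 0.254]]
dir [-0.99954781 -0.03005279 -0.00100399]
side red 51 [ 0.6081 -0.1959  0.1053] [[0.594, -0.214, 0.101], [0.625, -0.169, 0.108]]
side rim 1305 [0.5975 0.0668 0.1254] ((0.6044226288795471, 0.03232434391975403), (0.2191644310951233, 0.24689346551895142), 1.978101372718811)
side nozzle 0.008 64 [0.479  0.3405 0.0173] [[0.468, 0.314, 0.008], [0.501, 0.348, 0.02]]
side nozzle 0.024 59 [0.4795 0.3388 0.0381] [[0.474, 0.325, 0.025], [0.496, 0.342, 0.055]]
side nozzle 0.062 41 [0.4828 0.3334 0.0724] [[0.477, 0.324, 0.063], [0.493, 0.339, 0.079]]
436 193 [ 0.498 -0.581  0.124]
434 194 [ 0.495 -0.574  0.125]
430 196 [ 0.49  -0.566  0.11 ]
436 178 [ 0.548 -0.583  0.129]
436 208 [ 0.449 -0.579  0.12 ]
top blue 147 [ 0.61   -0.1023  0.2513] [[0.561, -0.111, 0.224], [0.658, -0.097, 0.257]]
dir [-0.99966835 -0.02550149  0.00358735]
top red 131 [ 0.6129 -0.1957  0.1066] [[0.597, -0.216, 0.099], [0.629, -0.153, 0.112]]
top rim 1544 [0.6022 0.0546 0.1267] ((0.6066195964813232, 0.022947072982788086), (0.21817602217197418, 0.2564307153224945), 1.690406084060669)
top nozzle 0.008 44 [0.476  0.3192 0.0112] [[0.446, 0.292, 0.008], [0.515, 0.353, 0.02]]
top nozzle 0.024 24 [0.4807 0.319  0.0366] [[0.469, 0.311, 0.024], [0.501, 0.342, 0.054]]
top nozzle 0.062 29 [0.486  0.3249 0.0688] [[0.478, 0.317, 0.062], [0.495, 0.337, 0.084]]
```

View pics/v3.png

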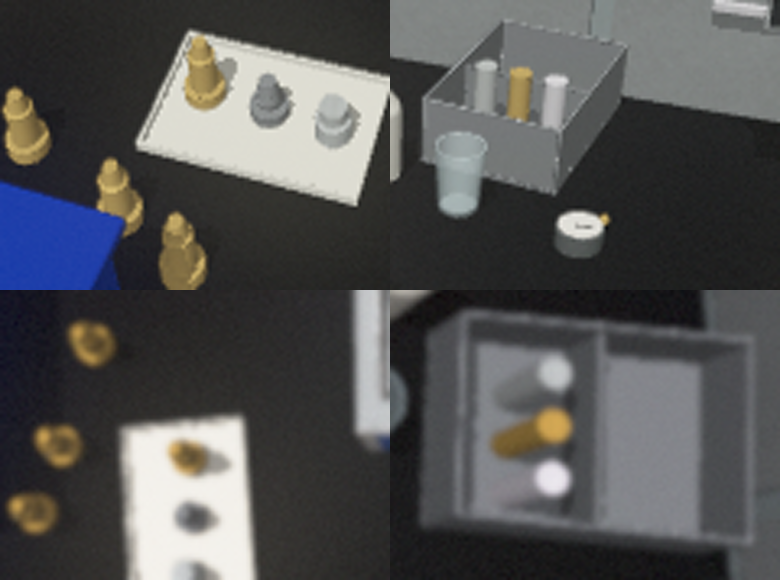

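Look‑alikes: the candidates are the nozzle on the tray at side px (221,292) and three others at (198,329), (218,352) and (171,310). The gold item in the grey bin, top px (434,194), is a plain 120 mm rod with no foot or tip, so I rule it out. The tray nozzle has the smallest y (0.33, against 0.42–0.49), so it is farthest right. It also stands on the tray, and the crop confirms it.

```bash
python3 - <<'E'
from h import *
o=robot.get_obs();p=o["position"];Rt=R.from_euler('xyz',o["orientation"]).as_matrix()
print(np.round(Rt,3))
print(tool([0,0,.06]), tool(np.array([.6085,-.100,.465])-p))
E
```

```text
[[-0.     0.313 -0.95 ]
 [ 0.    -0.95  -0.313]
 [-1.    -0.     0.   ]]
[-2.00000000e+00 -5.63099313e-05  3.00543513e-05] [ -2.00966488 -12.14470519 -18.21585094]
```

>>> {"method": "drive_tool", "body": {"motion": [[0, -1, 0, 0, 0], [0, -2, 0, 0, 0], [0, -2, -0.7, -1, 0.2], [0, -2, -1.35, -2, 0.4], [0, -2, -2, -3, 0.6], [0, -2, -2.7, -4, 0.8], [0, -2, -3.3, -5, 1], [0, -2, -4, -6, 1.2], [0, -2, -4.7, -7, 1.4], [0, -2, -5.3, -8, 1.6], [0, -2, -6, -9, 1.8], [0, -2, -6.7, -10, 2], [0, -2, -7.3, -11, 2.2], [0, -2, -8, -12, 2.4], [0, -2, -8.7, -13, 2.6], [0, -2, -9.3, -14, 2.8], [0, -2, -10, -15, 3], [0, -2, -10.7, -16, 3.2], [0, -2, -11.4, -17, 3.38], [0, -2, -12.15, -18.2, 3.38]], "newtons": 50}}

```text
time: 3.07
position: [0.6078, -0.0998, 0.465]
orientation: [1.158, 1.57, -1.962]
wrist_force: [0.7, -0.4, -0.0]
opening: 1.003
```

```bash
python3 - <<'E'
from h import *
o=robot.get_obs();p=o["position"];Rt=R.from_euler('xyz',o["orientation"]).as_matrix()
print(o["time"],p,np.round(o["joint_pos"],2),o["wrist_force"]);print(np.round(Rt,4))
print("to hover",tool(np.array([.6085,-.100,.465])-p))
for n in("side","top"):
    im,d=robot.snapshot(n);w=world(n,d)
    b,g,rr=[im[...,i].astype(int) for i in range(3)]
    blue=(b>120)&(rr<90)&(w[...,2]>.2)&(np.abs(w[...,0]-.6)<.2)&(w[...,1]>-.3)&(w[...,1]<.1)
    P=w[blue]
    if len(P): print(n,len(P),np.round(np.percentile(P,[2,25,50,75,98],axis=0),4).tolist())
    cv2.imwrite(f"pics/{n}1.png",im)
c=cv2.imread("pics/side1.png")[60:260,150:350]
t=cv2.imread("pics/top1.png")[60:260,180:380]
cv2.imwrite("pics/v4.png",cv2.resize(np.hstack([c,t]),(800,400),interpolation=cv2.INTER_CUBIC))
E
```

```text
3.0667 [ 0.6077648  -0.09978847  0.46501557] [ 0.1   0.52  0.02  1.54 -0.01  1.08 -1.42] [ 0.65354082 -0.39065829 -0.04041491]
[[-4.000e-04  2.180e-02 -9.998e-01]
 [-9.000e-04 -9.998e-01 -2.180e-02]
 [-1.000e+00  8.000e-04  4.000e-04]]
to hover [ 0.00051631  0.00758359 -0.02434735]
side 112 [[0.5597, -0.1048, 0.2415], [0.5825, -0.1003, 0.246], [0.6079, -0.0976, 0.248], [0.6323, -0.0952, 0.251], [0.6534, -0.0923, 0.253]]
```

View pics/v4.png

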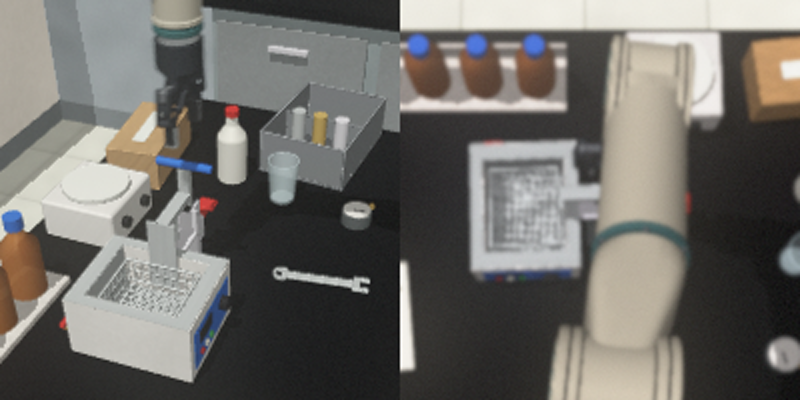

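>>> {"method": "drive_tool", "body": {"motion": [[0, 0.5, 0, 0, 0], [0, 1, 0, 0, 0], [0, 1.5, 0, 0, 0], [0, 1.8, 0, 0, 0], [0, 2.07, 0, 0, 0], [0, 2.07, 0, 0, 0], [110, 2.07, 0, 0, 0], [140, 2.07, 0, 0, 0], [160, 2.07, 0, 0, 0], [180, 2.07, 0, 0, 0], [200, 2.07, 0, 0, 0], [220, 2.07, 0, 0, 0], [220, 2.07, 0, 0, 0], [220, 2.07, 0, 0, 0]], "newtons": 20}}

```text
time: 4.33
position: [0.6076, -0.1028, 0.4033]
orientation: [1.936, 1.567, -1.183]
wrist_force: [-0.3, -5.2, 1.5]
opening: 0.162
```

>>> {"method": "drive_tool", "body": {"motion": [[230, 0, 0.1, 0, 0], [230, 0, 0.1, 0, 0], [230, -0.05, 0.1, 0, 0], [230, -0.12, 0.1, 0, 0], [230, -0.22, 0.1, 0, 0], [230, -0.32, 0.1, 0, 0], [230, -0.42, 0.1, 0, 0], [230, -0.52, 0.1, 0, 0], [230, -0.62, 0.1, 0, 0], [230, -0.72, 0.1, 0, 0], [230, -0.82, 0.1, 0, 0], [230, -0.92, 0.1, 0, 0], [230, -1.02, 0.1, 0, 0], [230, -1.12, 0.1, 0, 0], [230, -1.22, 0.1, 0, 0], [230, -1.32, 0.1, 0, 0], [230, -1.42, 0.1, 0, 0], [230, -1.52, 0.1, 0, 0], [230, -1.62, 0.1, 0, 0], [230, -1.72, 0.1, 0, 0]], "newtons": 45}}

```text
time: 6.0
position: [0.608, -0.1034, 0.4512]
orientation: [-0.132, 1.569, 3.034]
wrist_force: [5.9, -1.5, -14.1]
opening: 0.155
```

```bash
cat > blue.py <<'E'
from h import *
o=robot.get_obs();print(round(o["time"],2),np.round(o["position"],4),np.round(o["wrist_force"],1),round(o["opening"],3))
im,d=robot.snapshot("side");w=world("side",d)
b,g,rr=[im[...,i].astype(int) for i in range(3)]
blue=(b>120)&(rr<90)&(w[...,2]>.2)&(np.abs(w[...,0]-.6)<.2)&(w[...,1]>-.3)&(w[...,1]<.1)
P=w[blue];print(len(P),np.round(np.percentile(P,[2,25,50,75,98],axis=0),4).tolist())
E
python3 blue.py
```

```text
6.0 [ 0.608  -0.1034  0.4512] [  5.9  -1.5 -14.1] 0.155
88 [[0.5594, -0.107, 0.2893], [0.5746, -0.0993, 0.2933], [0.5935, -0.0969, 0.2962], [0.6342, -0.0949, 0.2983], [0.6536, -0.0891, 0.3034]]
```

>>> {"method": "drive_tool", "body": {"motion": [[230, -0.08, 0, 0, 0], [230, -0.18, 0, 0, 0], [230, -0.28, 0, 0, 0], [230, -0.38, 0, 0, 0], [230, -0.48, 0, 0, 0], [230, -0.58, 0, 0, 0], [230, -0.68, 0, 0, 0], [230, -0.78, 0, 0, 0], [230, -0.86, 0, 0, 0], [230, -0.94, 0, 0, 0], [230, -1, 0, 0, 0], [230, -1.06, 0, 0, 0], [230, -1.1, 0, 0, 0], [230, -1.1, 0, 0, 0], [230, -1.1, 0, 0, 0]]}}

```text
time: 7.3
position: [0.608, -0.1034, 0.4844]
orientation: [-0.124, 1.569, 3.042]
wrist_force: [7.3, -2.2, -15.3]
opening: 0.156
```

```bash
python3 blue.py
```

```text
7.3 [ 0.608  -0.1034  0.4844] [  7.3  -2.2 -15.3] 0.156
82 [[0.5598, -0.106, 0.3229], [0.5738, -0.1, 0.3266], [0.5913, -0.098, 0.3295], [0.633, -0.0962, 0.3311], [0.6533, -0.0928, 0.3341]]
```

>>> {"method": "drive_tool", "body": {"motion": [[230, -0.04, 0, 0, 0], [230, -0.08, 0, 0, 0], [230, -0.12, 0, 0, 0], [230, -0.15, 0, 0, 0], [230, -0.15, 0, 0, 0], [230, -0.15, 0, 0, 0]]}}

```text
time: 7.85
position: [0.6078, -0.1034, 0.4909]
orientation: [-0.398, 1.57, 2.768]
wrist_force: [5.0, -0.7, -8.0]
opening: 0.158
```

```bash
python3 blue.py
```

```text
7.85 [ 0.6078 -0.1034  0.4909] [ 5.  -0.7 -8. ] 0.158
83 [[0.5594, -0.1054, 0.329], [0.5742, -0.0991, 0.3332], [0.5904, -0.0974, 0.3359], [0.6348, -0.0951, 0.338], [0.6522, -0.0918, 0.34]]
```

>>> {"method": "drive_tool", "body": {"motion": [[230, 0.04, 0, 0, 0], [230, 0.08, 0, 0, 0], [230, 0.12, 0, 0, 0], [230, 0.12, 0, 0, 0], [230, 0.12, 0, 0, 0]]}}

```text
time: 8.32
position: [0.6076, -0.1034, 0.4882]
orientation: [-2.789, 1.57, 0.377]
wrist_force: [4.4, -0.9, -5.2]
opening: 0.159
```

```bash
python3 blue.py
```

```text
8.32 [ 0.6076 -0.1034  0.4882] [ 4.4 -0.9 -5.2] 0.159
86 [[0.56, -0.1071, 0.327], [0.5741, -0.0995, 0.3307], [0.5907, -0.0966, 0.333], [0.6346, -0.0955, 0.3355], [0.6541, -0.0923, 0.3381]]
```

>>> {"method": "drive_tool", "body": {"motion": [[230, 0.04, 0, 0, 0], [230, 0.08, 0, 0, 0], [230, 0.1, 0, 0, 0], [230, 0.1, 0, 0, 0], [230, 0.1, 0, 0, 0]]}}

```text
time: 8.78
position: [0.6074, -0.1034, 0.4873]
orientation: [-3.089, 1.569, 0.077]
wrist_force: [-0.2, 1.0, 6.0]
opening: 0.157
```

```bash
python3 blue.py
```

```text
8.78 [ 0.6074 -0.1034  0.4873] [-0.2  1.   6. ] 0.157
82 [[0.5598, -0.1071, 0.3254], [0.5746, -0.0996, 0.3295], [0.59, -0.0971, 0.3325], [0.6329, -0.0955, 0.3346], [0.6535, -0.0917, 0.337]]
```

>>> {"method": "drive_tool", "body": {"motion": [[230, -0.07, 0, 0, 0], [120, -0.07, 0, 0, 0], [60, -0.07, 0, 0, 0], [0, -0.07, 0, 0, 0], [0, -0.07, 0, 0, 0], [0, -0.07, 0, 0, 0], [0, -0.07, 0, 0, 0], [0, -0.5, 0, 0, 0], [0, -1.2, 0, 0, 0], [0, -2.2, 0, 0, 0], [0, -2.2, 0, 0, 0]]}}

```text
time: 9.75
position: [0.6084, -0.1039, 0.5568]
orientation: [2.982, 1.561, -0.136]
wrist_force: [0.8, -0.0, 1.4]
opening: 1.0
```

```bash
python3 blue.py; python3 - <<'E'
from h import *
o=robot.get_obs();p=o["position"]
print(tool(np.array([.484,.329,.46])-p))
E
```

```text
9.75 [ 0.6084 -0.1039  0.5568] [ 0.8 -0.   1.4] 1.0
109 [[0.5605, -0.1037, 0.3253], [0.5796, -0.0992, 0.3291], [0.6037, -0.0971, 0.3331], [0.628, -0.0953, 0.3349], [0.6528, -0.0926, 0.3369]]
[  3.1069521  -14.52307253   3.81387227]
```

>>> {"method": "drive_tool", "body": {"motion": [[0, 0, -1, 0.26, 0], [0, 0, -2, 0.52, 0], [0, 0, -3, 0.79, 0], [0, 0, -4, 1.05, 0], [0, 0, -5, 1.3, 0], [0, 0, -6, 1.57, 0], [0, 0, -7, 1.84, 0], [0, 0, -8, 2.1, 0], [0, 0.4, -9, 2.36, 0], [0, 0.8, -10, 2.62, 0], [0, 1.2, -11, 2.9, 0], [0, 1.7, -12, 3.15, 0], [0, 2.2, -13, 3.4, 0], [0, 2.7, -14, 3.68, 0], [0, 3.1, -14.52, 3.8, 0], [0, 3.1, -14.52, 3.8, 0], [0, 3.1, -14.52, 3.8, 0]]}}

```text
time: 11.22
position: [0.4825, 0.3297, 0.4567]
orientation: [0.673, 1.568, -2.442]
wrist_force: [1.3, -0.9, 0.1]
opening: 1.005
```

```bash
python3 - <<'E'
from h import *
o=robot.get_obs();p=o["position"];print(o["time"],p,o["joint_pos"].round(2))
print(R.from_euler('xyz',o["orientation"]).as_matrix().round(4))
im,d=robot.snapshot("side");w=world("side",d)
m=(np.hypot(w[...,0]-.484,w[...,1]-.329)<.035)
for a,b in((.008,.02),(.024,.055),(.062,.09)):
    P=w[m&(w[...,2]>a)&(w[...,2]<b)]; print(len(P),np.median(P,0).round(4) if len(P) else '')
g=p+R.from_euler('xyz',o["orientation"]).as_matrix()@[.155,0,0]
print("grasp",g, "grasp px",proj("side",g), tool(np.array([.484,.329,.195])-p))
c=im[170:360,130:330].copy(); cv2.imwrite("pics/v5.png",cv2.resize(c,(630,598),interpolation=cv2.INTER_CUBIC))
E
```

```text
11.2167 [0.48247977 0.32973219 0.45670928] [-0.59  0.48 -0.09  1.64  0.05  1.03 -2.24]
[[-0.0023  0.0262 -0.9997]
 [-0.002  -0.9997 -0.0262]
 [-1.      0.0019  0.0024]]
51 [0.4776 0.3396 0.017 ]
59 [0.4798 0.3385 0.0396]
41 [0.4827 0.3327 0.0721]
grasp [0.48211716 0.32942725 0.30171   ] grasp px (np.float64(214.26522292922834), np.float64(222.24485485966716)) [ 8.7236426   0.01131561 -0.05509447]
```

View pics/v5.png

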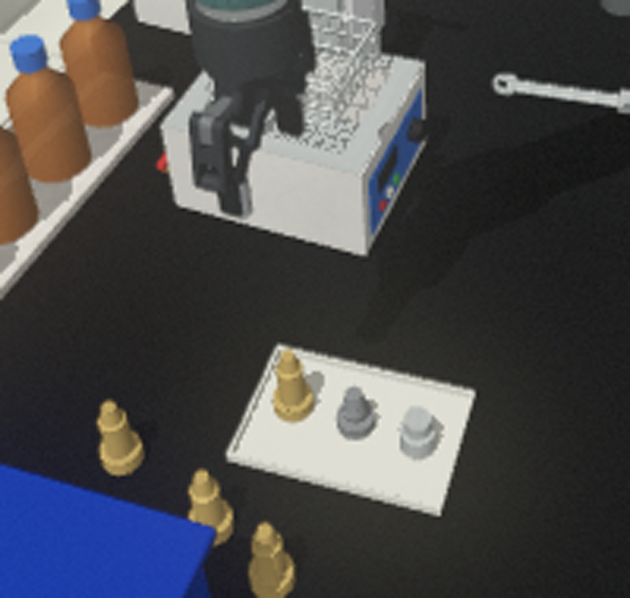

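The gripper is above the tray nozzle (crop px 292,390). The basket shows raised above the tank. Descending.

>>> {"method": "drive_tool", "body": {"motion": [[0, 1, 0, -0.05, 0], [0, 2, 0, -0.05, 0], [0, 3, 0, -0.05, 0], [0, 4, 0, -0.05, 0], [0, 5, 0, -0.05, 0], [0, 6, 0, -0.05, 0], [0, 6.8, 0, -0.05, 0], [0, 7.5, 0, -0.05, 0], [0, 8.2, 0, -0.05, 0], [0, 8.7, 0, -0.05, 0], [0, 8.7, 0, -0.05, 0], [80, 8.7, 0, -0.05, 0], [120, 8.7, 0, -0.05, 0], [150, 8.7, 0, -0.05, 0], [180, 8.7, 0, -0.05, 0], [210, 8.7, 0, -0.05, 0], [220, 8.7, 0, -0.05, 0], [220, 8.7, 0, -0.05, 0], [220, 8.7, 0, -0.05, 0], [220, 8.7, 0, -0.05, 0]], "newtons": 30}}

```text
time: 12.93
position: [0.4851, 0.3293, 0.1982]
orientation: [-2.724, 1.569, 0.441]
wrist_force: [0.3, -1.3, 5.8]
opening: 0.271
```

>>> {"method": "drive_tool", "body": {"motion": [[220, -0.3, 0, 0, 0], [220, -1, 0, 0, 0], [220, -2, 0, 0, 0], [220, -3, 0, 0, 0], [220, -4, 0, 0, 0], [220, -5, 0, 0, 0], [220, -6, 0, 0, 0], [220, -7, 0, 0, 0], [220, -8, 0, 0, 0], [220, -8, 0, 0, 0], [220, -8, 0, 0, 0]]}}

```text
time: 13.85
position: [0.4847, 0.3293, 0.4391]
orientation: [-2.546, 1.567, 0.62]
wrist_force: [-0.5, 0.3, -1.8]
opening: 0.275
```

```bash
cat > hold.py <<'E'
from h import *
o=robot.get_obs();p=o["position"];print(round(o["time"],2),p.round(4),o["wrist_force"].round(1),round(o["opening"],3))
Rt=R.from_euler('xyz',o["orientation"]).as_matrix()
im,d=robot.snapshot("side");w=world("side",d)
b,g,r=[im[...,i].astype(int) for i in range(3)]
y=(r-b>45)&(r-g<60)&(np.hypot(w[...,0]-p[0],w[...,1]-p[1])<.05)
P=w[y];print("brass",len(P), np.percentile(P,[2,50,98],axis=0).round(4).tolist() if len(P) else '')
gd=np.array([.604,.068,.45]); print("to basket",tool(gd-p))
# basket wires now: points between z .14 and .2 near basket
m=(w[...,2]>.17)&(w[...,2]<.2)&(abs(w[...,0]-.604)<.09)&(w[...,1]>-.01)&(w[...,1]<.14)
P=w[m];print("basket",len(P),np.percentile(P,[1,50,99],axis=0).round(3).tolist() if len(P) else '')
robot.snapshot("top")
E
python3 hold.py
```

```text
13.85 [0.4847 0.3293 0.4391] [-0.5  0.3 -1.8] 0.275
brass 151 [[0.4676, 0.3225, 0.2461], [0.4751, 0.3377, 0.2602], [0.4933, 0.3485, 0.3072]]
to basket [-0.36180709  8.80175973 -3.76653671]
basket 232 [[0.534, 0.001, 0.17], [0.563, 0.008, 0.187], [0.623, 0.122, 0.199]]
```

>>> {"method": "drive_tool", "body": {"motion": [[220, -0.36, 0.8, -0.35, 0], [220, -0.36, 1.7, -0.75, 0], [220, -0.36, 2.6, -1.15, 0], [220, -0.36, 3.5, -1.5, 0], [220, -0.36, 4.4, -1.9, 0], [220, -0.36, 5.3, -2.27, 0], [220, -0.36, 6.2, -2.65, 0], [220, -0.36, 7.1, -3.05, 0], [220, -0.36, 8, -3.45, 0], [220, -0.36, 8.5, -3.65, 0], [220, -0.36, 8.8, -3.77, 0], [220, -0.36, 8.8, -3.77, 0], [220, -0.36, 8.8, -3.77, 0]]}}

```text
time: 15.03
position: [0.6036, 0.0687, 0.4467]
orientation: [-0.295, 1.568, 2.871]
wrist_force: [-0.6, 0.9, -1.3]
opening: 0.272
```

```bash
python3 hold.py; python3 - <<'E'
from h import *
im,d=robot.snapshot("side"); cv2.imwrite("pics/v6.png",cv2.resize(im[90:290,140:340],(600,600),interpolation=cv2.INTER_CUBIC))
E
```

```text
15.03 [0.6036 0.0687 0.4467] [-0.6  0.9 -1.3] 0.272
brass 102 [[0.5855, 0.0639, 0.2528], [0.593, 0.0763, 0.2669], [0.6134, 0.0884, 0.3131]]
to basket [-0.10944005  0.02214054 -0.01152406]
basket 416 [[0.534, 0.002, 0.17], [0.6, 0.047, 0.188], [0.672, 0.126, 0.199]]
```

View pics/v6.png

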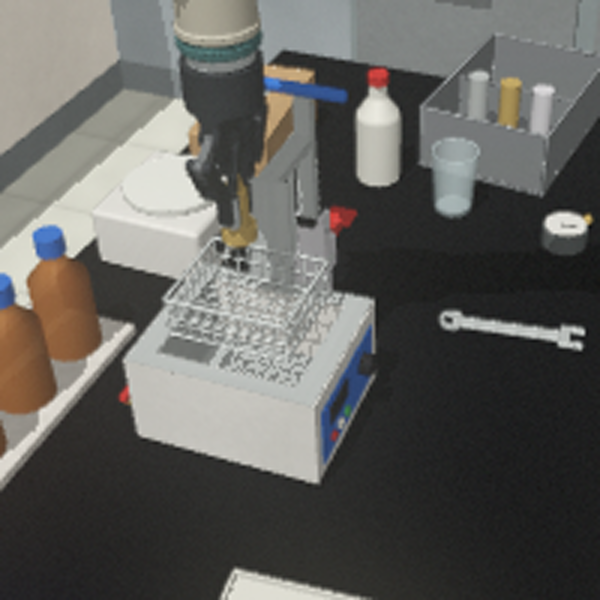

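The nozzle (px 240,225) hangs over the raised basket (rim from 165,295 to 330,265). Lowering it.

>>> {"method": "drive_tool", "body": {"motion": [[220, 0.5, 0, 0, 0], [220, 1.1, 0, 0, 0], [220, 1.7, 0, 0, 0], [220, 2.3, 0, 0, 0], [220, 2.7, 0, 0, 0], [220, 3, 0, 0, 0], [220, 3.15, 0, 0, 0], [220, 3.22, 0, 0, 0], [220, 3.29, 0, 0, 0], [220, 3.33, 0, 0, 0], [220, 3.33, 0, 0, 0]]}}

```text
time: 16.1
position: [0.6043, 0.0692, 0.3486]
orientation: [-2.354, 1.568, 0.812]
wrist_force: [0.8, 3.6, -2.3]
opening: 0.272
```

>>> {"method": "drive_tool", "body": {"motion": [[220, 0.03, 0, 0, 0], [220, 0.06, 0, 0, 0], [220, 0.06, 0, 0, 0], [220, 0.06, 0, 0, 0]]}}

```text
time: 16.43
position: [0.6043, 0.0691, 0.3467]
orientation: [-2.27, 1.569, 0.896]
wrist_force: [0.7, 4.3, -1.4]
opening: 0.276
```

```bash
python3 blue.py; python3 hold.py; python3 - <<'E'
from h import *
print(robot.get_obs()["torque"])
im,d=robot.snapshot("side"); cv2.imwrite("pics/v7.png",cv2.resize(im[100:240,170:310],(600,600),interpolation=cv2.INTER_CUBIC))
E
```

```text
16.43 [0.6043 0.0691 0.3467] [ 0.7  4.3 -1.4] 0.276
112 [[0.5593, -0.1054, 0.3251], [0.5793, -0.0998, 0.3294], [0.5989, -0.0978, 0.3322], [0.6232, -0.0956, 0.3349], [0.6484, -0.092, 0.3377]]
16.48 [0.6043 0.0692 0.3467] [ 0.2  4.7 -2. ] 0.277
brass 62 [[0.5872, 0.065, 0.1557], [0.5941, 0.075, 0.1724], [0.6081, 0.0889, 0.2176]]
to basket [-3.44296843  0.03264211  0.00577286]
basket 439 [[0.534, 0.002, 0.17], [0.595, 0.078, 0.188], [0.672, 0.126, 0.199]]
[ 0.74763949 -0.06702589 -0.00427953]
```

View pics/v7.png

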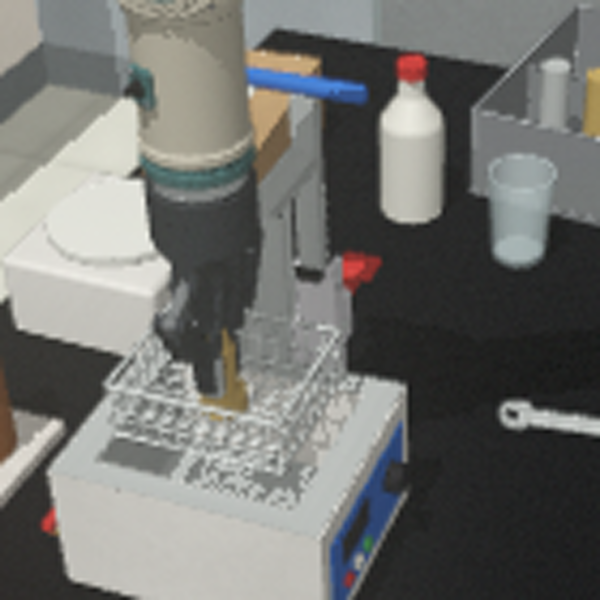

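>>> {"method": "drive_tool", "body": {"motion": [[220, 0, -0.07, 0, 0], [220, 0, -0.13, 0, 0], [220, 0, -0.13, 0, 0]]}}

```text
time: 16.88
position: [0.604, 0.0713, 0.3463]
orientation: [1.637, 1.57, -1.482]
wrist_force: [0.4, -0.2, -1.1]
opening: 0.276
```

```bash
python3 -c "
from h import *
o=robot.get_obs();print(o['position'],o['wrist_force'],o['torque'],o['opening'])"
```

```text
[0.604008   0.07131324 0.34634811] [ 0.38256197 -0.22997509 -1.10998553] [0.00766506 0.00491334 0.03308589] 0.27618052799509396
```

>>> {"method": "drive_tool", "body": {"motion": [[220, 0.02, 0, 0, 0], [220, 0.04, 0, 0, 0], [220, 0.06, 0, 0, 0], [220, 0.06, 0, 0, 0]]}}

```text
time: 17.22
position: [0.604, 0.0712, 0.345]
orientation: [1.938, 1.57, -1.18]
wrist_force: [-0.9, -1.7, 3.3]
opening: 0.273
```

>>> {"method": "drive_tool", "body": {"motion": [[215, -0.02, 0, 0, 0], [200, -0.02, 0, 0, 0], [190, -0.02, 0, 0, 0], [180, -0.02, 0, 0, 0], [170, -0.02, 0, 0, 0], [160, -0.02, 0, 0, 0], [150, -0.02, 0, 0, 0], [140, -0.02, 0, 0, 0], [140, -0.02, 0, 0, 0]]}}

```text
time: 17.97
position: [0.604, 0.072, 0.345]
orientation: [-1.373, 1.571, 1.793]
wrist_force: [0.6, -0.1, 0.4]
opening: 0.45
```

```bash
python3 -c "
from h import *
o=robot.get_obs();print(o['position'],o['wrist_force'],o['torque'],o['opening'])";python3 hold.py
```

```text
[0.60399486 0.07198144 0.34498122] [ 0.6058175  -0.10987944  0.4097115 ] [-0.0147795  -0.08184943  0.0100449 ] 0.4496660213352458
17.97 [0.604 0.072 0.345] [ 0.6 -0.1  0.4] 0.45
brass 75 [[0.5869, 0.0585, 0.1537], [0.5948, 0.0779, 0.1827], [0.6026, 0.0892, 0.2193]]
to basket [-3.50063789e+00  1.32374432e-01  2.76120842e-03]
basket 437 [[0.534, 0.002, 0.17], [0.595, 0.079, 0.189], [0.671, 0.125, 0.199]]
```

>>> {"method": "drive_tool", "body": {"motion": [[140, -0.2, 0, 0, 0], [140, -0.5, 0, 0, 0], [140, -1, 0, 0, 0], [140, -1.6, 0, 0, 0], [140, -2.4, 0, 0, 0], [140, -3.4, 0, 0, 0], [140, -4.4, 0, 0, 0], [140, -5.4, 0, 0, 0], [140, -6.4, 0, 0, 0], [140, -6.8, 0, 0, 0], [140, -6.8, 0, 0, 0]]}}

```text
time: 18.98
position: [0.6043, 0.0719, 0.5541]
orientation: [-3.01, 1.562, 0.155]
wrist_force: [0.1, 0.3, 0.4]
opening: 0.452
```

```bash
python3 blue.py; python3 - <<'E'
from h import *
o=robot.get_obs();p=o["position"]
im,d=robot.snapshot("side");w=world("side",d)
b,g,r=[im[...,i].astype(int) for i in range(3)]
y=(r-b>45)&(r-g<60)&(abs(w[...,0]-.604)<.07)&(abs(w[...,1]-.065)<.07)
P=w[y];print("brass",len(P),np.percentile(P,[2,50,98],axis=0).round(4).tolist())
red=(r>120)&(b<90)&(g<90)&(w[...,2]>.09)&(w[...,2]<.13)&(w[...,1]<-.15)&(w[...,1]>-.3)
P=w[red];print("red",len(P),np.percentile(P,[2,50,98],axis=0).round(4).tolist())
for n in["side"]: print([(q["confidence"],q["at"]) for q in robot.search_frame(n,"pad")])
print(tool(np.array([.6115,-.200,.55])-p))
cv2.imwrite("pics/v8.png",cv2.resize(im[100:250,160:310],(600,600),interpolation=cv2.INTER_CUBIC))
E
```

```text
18.98 [0.6043 0.0719 0.5541] [0.1 0.3 0.4] 0.452
108 [[0.5603, -0.1053, 0.3267], [0.5813, -0.0997, 0.3291], [0.6051, -0.0974, 0.3322], [0.6274, -0.0952, 0.3343], [0.6524, -0.0916, 0.3367]]
brass 147 [[0.5869, 0.0684, 0.155], [0.5993, 0.0802, 0.1877], [0.6162, 0.0898, 0.2246]]
red 47 [[0.5942, -0.2109, 0.1012], [0.6076, -0.1965, 0.1053], [0.6237, -0.1642, 0.1085]]
[(0.62, [251.3, 163.5])]
[ 0.05056608  9.06538187 -0.03675693]
```

View pics/v8.png

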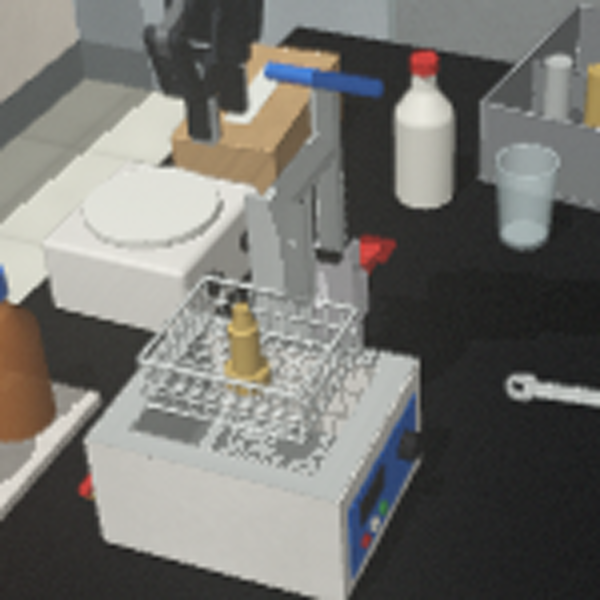

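The nozzle stands upright in the basket (px 245,350), and the handle is still at top‑tooth height. Next is the pad, with the fingers shut.

>>> {"method": "drive_tool", "body": {"motion": [[200, 0, 1, 0, 0], [255, 0, 2, 0, 0], [255, 0, 3, 0, 0], [255, 0, 4, 0, 0], [255, 0, 5, 0, 0], [255, 0, 6, -0.04, 0], [255, 0, 7, -0.04, 0], [255, 0, 8, -0.04, 0], [255, 0, 9, -0.04, 0], [255, 0, 9.28, -0.04, 0], [255, 1, 9.28, -0.04, 0], [255, 2, 9.28, -0.04, 0], [255, 3, 9.28, -0.04, 0], [255, 4, 9.28, -0.04, 0], [255, 5, 9.28, -0.04, 0], [255, 6, 9.28, -0.04, 0], [255, 7, 9.28, -0.04, 0], [255, 8, 9.28, -0.04, 0], [255, 8, 9.28, -0.04, 0], [255, 8, 9.28, -0.04, 0]]}}

```text
time: 20.8
position: [0.6109, -0.2058, 0.3068]
orientation: [-0.359, 1.565, 2.806]
wrist_force: [-0.2, -0.2, 0.8]
opening: 0.001
```

```bash
python3 blue.py; python3 - <<'E'
from h import *
o=robot.get_obs();p=o["position"]
Rt=R.from_euler('xyz',o["orientation"]).as_matrix()
print("tip",p+Rt@[.173,0,0],o["joint_pos"].round(2),o["torque"])
im,d=robot.snapshot("side");cv2.imwrite("pics/v9.png",cv2.resize(im[80:230,180:330],(600,600),interpolation=cv2.INTER_CUBIC))
E
```

```text
20.8 [ 0.6109 -0.2058  0.3068] [-0.2 -0.2  0.8] 0.001
116 [[0.5601, -0.1482, 0.324], [0.5809, -0.1, 0.3294], [0.6024, -0.0975, 0.3318], [0.6268, -0.0958, 0.3348], [0.6524, -0.0935, 0.3373]]
tip [ 0.61175536 -0.20611969  0.1359825 ] [ 0.29  0.73 -0.01  1.62  0.01  0.8  -1.27] [-0.00075551 -0.0881531  -0.0006969 ]
```

View pics/v9.png

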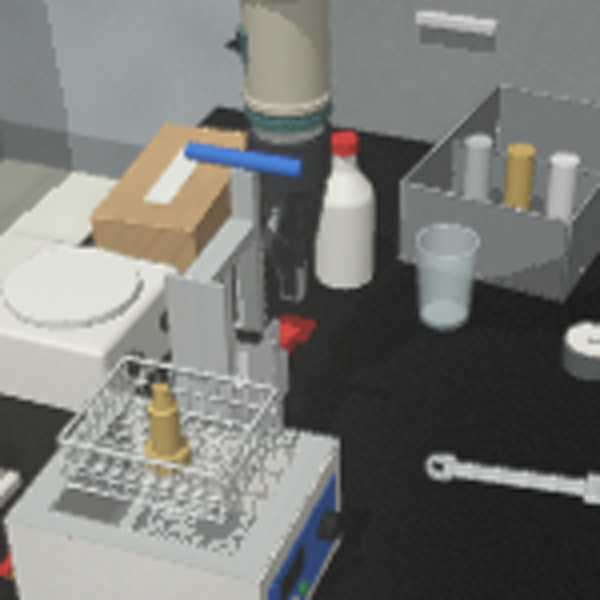

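>>> {"method": "drive_tool", "body": {"motion": [[255, 0.3, 0, 0, 0], [255, 0.6, 0, 0, 0], [255, 0.8, 0, 0, 0], [255, 0.9, 0, 0, 0], [255, 1, 0, 0, 0], [255, 1.05, 0, 0, 0], [255, 1.1, 0, 0, 0], [255, 1.1, 0, 0, 0]]}}

```text
time: 21.57
position: [0.6117, -0.2065, 0.2764]
orientation: [0.001, 1.57, -3.117]
wrist_force: [-2.8, -0.2, 4.5]
opening: 0.0
```

>>> {"method": "drive_tool", "body": {"motion": [[255, 0.04, 0, 0, 0], [255, 0.08, 0, 0, 0], [255, 0.12, 0, 0, 0], [255, 0.12, 0, 0, 0]]}}

```text
time: 21.9
position: [0.6117, -0.2066, 0.2728]
orientation: [1.27, 1.571, -1.848]
wrist_force: [-1.4, -0.7, 5.3]
opening: -0.0
```

>>> {"method": "drive_tool", "body": {"motion": [[255, 0.03, 0, 0, 0], [255, 0.06, 0, 0, 0], [255, 0.08, 0, 0, 0], [255, 0.08, 0, 0, 0]]}}

```text
time: 22.23
position: [0.6118, -0.2065, 0.2699]
orientation: [1.447, 1.571, -1.671]
wrist_force: [-2.0, -0.3, 2.3]
opening: 0.001
```

>>> {"method": "drive_tool", "body": {"motion": [[255, 0.03, 0, 0, 0], [255, 0.05, 0, 0, 0], [255, 0.05, 0, 0, 0]]}}

```text
time: 22.48
position: [0.6118, -0.2065, 0.2694]
orientation: [2.509, 1.57, -0.609]
wrist_force: [-3.7, 0.4, 8.2]
opening: 0.001
```

```bash
python3 blue.py
```

```text
22.48 [ 0.6118 -0.2065  0.2694] [-3.7  0.4  8.2] 0.001
119 [[0.5135, -0.1711, 0.2619], [0.5801, -0.1004, 0.2949], [0.6049, -0.0978, 0.2981], [0.6286, -0.0958, 0.3004], [0.6545, -0.0926, 0.5146]]
```

>>> {"method": "drive_tool", "body": {"motion": [[255, 0, 0, 0, 0], [255, 0, 0, 0, 0], [255, 0, 0, 0, 0], [255, 0, 0, 0, 0], [255, 0, 0, 0, 0], [255, 0, 0, 0, 0], [255, 0, 0, 0, 0], [255, 0, 0, 0, 0], [255, 0, 0, 0, 0], [255, 0, 0, 0, 0], [255, 0, 0, 0, 0], [255, 0, 0, 0, 0], [255, 0, 0, 0, 0], [255, 0, 0, 0, 0], [255, 0, 0, 0, 0], [255, 0, 0, 0, 0], [255, 0, 0, 0, 0], [255, 0, 0, 0, 0], [255, 0, 0, 0, 0], [255, 0, 0, 0, 0]]}}

```text
time: 24.2
position: [0.6118, -0.2065, 0.2694]
orientation: [2.607, 1.57, -0.51]
wrist_force: [-3.3, -0.3, 7.9]
opening: -0.0
```

```bash
python3 blue.py
```

```text
24.2 [ 0.6118 -0.2065  0.2694] [-3.3 -0.3  7.9] -0.0
111 [[0.5607, -0.1066, 0.2311], [0.5823, -0.1015, 0.2358], [0.6047, -0.0981, 0.2388], [0.6311, -0.0957, 0.2409], [0.6531, -0.0917, 0.2434]]
```

The basket is right down: the handle dropped 93.4 mm, which is rail ≈ 0. I'll hold briefly and then let the lever up.

>>> {"method": "drive_tool", "body": {"motion": [[255, 0, 0, 0, 0], [255, 0, 0, 0, 0], [255, 0, 0, 0, 0], [255, 0, 0, 0, 0], [255, -0.1, 0, 0, 0], [255, -0.25, 0, 0, 0], [255, -0.5, 0, 0, 0], [255, -1, 0, 0, 0], [255, -2, 0, 0, 0], [255, -3, 0, 0, 0], [255, -4, 0, 0, 0], [255, -5, 0, 0, 0], [255, -6, 0, 0, 0], [255, -6, 0, 0, 0], [255, -6, 0, 0, 0]]}}

```text
time: 25.5
position: [0.6124, -0.2064, 0.4511]
orientation: [2.89, 1.565, -0.227]
wrist_force: [-0.0, 0.2, 0.3]
opening: 0.0
```

```bash
python3 blue.py; python3 - <<'E'
from h import *
im,d=robot.snapshot("side");w=world("side",d)
b,g,r=[im[...,i].astype(int) for i in range(3)]
y=(r-b>45)&(r-g<60)&(abs(w[...,0]-.604)<.07)&(abs(w[...,1]-.065)<.07)
P=w[y];print("brass",len(P),np.percentile(P,[2,50,98],axis=0).round(4).tolist())
red=(r>120)&(b<90)&(g<90)&(w[...,2]>.06)&(w[...,2]<.13)&(w[...,1]<-.15)&(w[...,1]>-.3)
P=w[red];print("red",len(P),np.percentile(P,[2,50,98],axis=0).round(4).tolist())
for q in["barb","union","beaker","wash_bottle","gauge","spanner"]:
    print(q,[(z["confidence"],np.round(z["at"])) for z in robot.search_frame("side",q)[:2]])
cv2.imwrite("pics/v10.png",cv2.resize(im[100:330,120:380],(678,600),interpolation=cv2.INTER_CUBIC))
E
```

```text
25.5 [ 0.6124 -0.2064  0.4511] [-0.   0.2  0.3] 0.0
111 [[0.5604, -0.1061, 0.2316], [0.5824, -0.1006, 0.2363], [0.6036, -0.0978, 0.2391], [0.6309, -0.0954, 0.2413], [0.6529, -0.0917, 0.2432]]
brass 101 [[0.5883, 0.0602, 0.0708], [0.5996, 0.0788, 0.1019], [0.6181, 0.0857, 0.1308]]
red 53 [[0.5946, -0.2119, 0.1014], [0.609, -0.1944, 0.1052], [0.6246, -0.1652, 0.1079]]
barb [(0.66, array([245., 302.]))]
union [(0.46, array([262., 306.]))]
beaker [(0.92, array([292., 147.])), (0.51, array([263., 306.]))]
wash_bottle [(0.74, array([264., 137.]))]
gauge [(0.77, array([330., 168.]))]
spanner [(0.54, array([329., 168.])), (0.48, array([312., 202.]))]
```

View pics/v10.png

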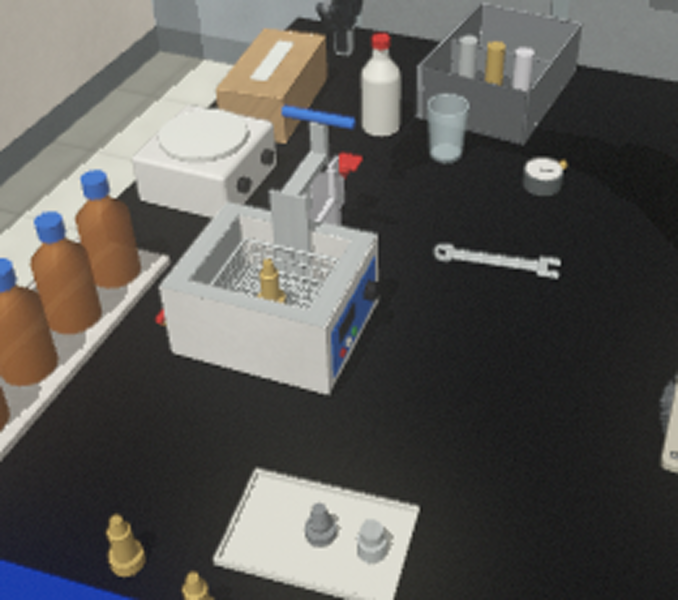

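The nozzle stands in the sunken basket (px 268,280). The lever is back at rest with its pad at z 0.105, the other things have not moved, and the robot is clear.

```bash
python3 -c "
from plant import robot; print(robot.sign_off())"
```

```text
the job is handed in; nothing more can be done
None
```

The nozzle is in the ultrasonic cleaner, standing upright in the basket at the bottom of the tank. I handed the job in at about 25.6 s of the 70 s allowed; no verdict was reported.

- **Lift:** I raised the basket by its T-handle from about 10 mm to the top tooth. Highest pull read was about 15 N. After I let go it hung there by itself, with the handle top at 337 mm.
- **Nozzle:** I took the nozzle on the tray, the farthest right of the four look-alikes. It was set down in the basket with about 4 N.
- **Release:** I pressed the lever to its stop with about 8 N and held it there. The basket sank 93 mm to the bottom, and the lever then sprang back with its pad at 105 mm.

**Last checks:** the handle is at its lowest height, and the nozzle is upright in the basket. The other items look unmoved in the picture, and the robot is touching nothing.

**Anomalies:**
- While lowering the nozzle I felt a 4–5 N sideways contact whose cause I did not find. It went away after a 4 mm shift, before I set the nozzle down.
- On the way to the top tooth the rail overshot to about 97 mm, close to the stop, but only 8 N showed there. Settling it back onto the tooth pushed down on it with about 6 N.

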